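# Click the lamp column onto its foot

### The job

Fit the column with the round hole onto the square stub of the lamp foot, its hole on the same side as the stub's spring button: slide it down until it sits fully home on the foot and the button pops out through the hole. Let go of it standing there, and leave the plain column without a hole standing where it is.

Things in the scene. Friction and masses are not known exactly. Their poses are not given: they have to be found in the camera images.
- drilled_column: the column to fit: bare aluminium square tube, 49 x 49 mm outside, 44 x 44 mm bore, 110 mm long, open ends, about 0.2 kg, standing upright on the desk. One round hole, 28 mm wide, centred 22 mm above its lower end in its -x face only, which at the start looks towards the robot within 30 degrees. Origin: centre of its lower end; z up along the tube, x and y normal to its faces.
- plain_column: a bystander that must stay where it stands: the same square tube (49 x 49 x 110 mm) without any hole, upright on the desk. Origin: centre of its lower end, z up along the tube, x and y normal to its faces. The two columns stand in two places on the robot's right; which is which varies.
- seat (a point): middle of the lamp foot's top face, on the stub's axis: the column's lower end comes to rest here. The foot is a fixed dark disc, 120 mm wide, 14 mm thick. On it stands a smooth square stub, 34 x 34 mm, faces normal to this point's x and y, z up; straight for 40 mm, then tapering to 16 x 16 mm at its top, 65 mm above this point. Its button face (-x) looks to the robot within 25 degrees.
- button (a joint): spring button, a black cone 24 mm wide that sticks out 15 mm from the middle of the stub's -x face, 22 mm above the seat. 0 = fully out, up to 0.016 m as pressed in. The sliding column's lower edge pushes it in by itself (spring 2.5 N out, 5.5 N in; sliding past takes 5 to 15 N); it springs out into the hole over the last 10 mm before the column rests on the foot.
Things that resemble listed ones, but are neither listed nor needed, are in the scene too. Leave any purple or turquoise look-alike of the drilled_column alone.

How it is judged:
By the outcome, as a careful person would: the job done as asked, in the order asked, and still so for the second after the job is handed in, with the robot touching nothing.
It also fails if it takes over 40 s, if anything falls off the work surface, if the arm or the gripper's body presses on something with over 40 N, if the wrist force passes 120 N, or if a joint passes its speed limit or range.

### The arm

A 6-joint arm with a two-finger parallel gripper is mounted at the origin on a cart in front of the work surface, level with it; the furniture and walls round the work are solid. World frame = base frame: x ahead of the robot, y to its left, z up, the work surface at z = 0. Lengths are in m, angles in rad, forces in N, time in s.
With the tool pointing down it reaches from about 0.375 to 0.925 m from the base axis. Payload 5.7 kg.
Tool frame: the origin (TCP) lies at the very end of the fingers, on their centre line; the grasp point (between the pads) lies 19 mm behind it; z points along the fingers, y is the line along which they close (so a half turn about z gives the same grasp; the last joint's range is limited). The gripper opens to 85 mm and grips with 20 to 120 N. Pads are 22 mm wide; open, the fingers measure 114 mm over their backs; the gripper's body (76 mm by 85 mm) begins 54 mm behind the grasp point. The pads swing forward as they close: fully open they stand 13 mm farther back than shut.
Start: joints at [1.1, 0.359, 1.51, -0, 1.272, -0.115], TCP at [0.209, 0.562, 0.231] pointing down, gripper open.
Joint ranges: [-2.97, 2.97], [-1.01, 2.36], [0.21, 2.38], [-0.96, 4.11], [0.2, 2.71], [-2.98, 2.98]. Speed limits (rad/s): [2.39, 2.39, 3.14, 3.14, 3.14, 3.14].

### API

Orientations are given as a 3x3 rotation matrix whose columns are the frame's x, y, z axes.
In Python, from plant import get_obs, get_image, close_job gives the robot as it stands. The module is installed in compiled form; this text tells all that it offers.
- The arm moves only by the shell command python3 -m pendant 'ROWS' [FORCE]. ROWS is JSON, a list of rows, each an object of numbers: "rx", "ry", "rz": the turn, a rotation vector about the tool's x, y, z in rad; "dx", "dy", "dz": the shift along the tool's x, y, z in m; "fingers": the opening, from 0 (shut) to 1 (fully open). In form: [{"rx": .., "ry": .., "rz": .., "dx": .., "dy": .., "dz": .., "fingers": ..}, ...]. A call has exactly 8 rows; each row shifts and turns the commanded pose from where the row before left it, along the tool's axes as they then stand; what a row does not reach is not made up. A row lasts 1/8 s, in which the tool goes at most 62.5 mm and 10.7 degrees, less where a joint would pass 70% of its speed; a pose out of reach is approached as far as the arm can. A call is refused whole if a number of a shift passes 0.0625 or a number of a turn 0.188, either way. A call with a gripper value outside its range is refused whole. The fingers move at their own pace and stop on an object; FORCE is the grip in N (left out, the last holds). Time passes only in rows, so rows that do not move let the fingers close, or fill a call up. It gives the time, the measured TCP pose, the force, the opening and the grip force at its end, in the units of the state.
- get_obs(): the state, without advancing time (a new reading comes with each control period).
- get_image(name): name is "scene" or "top" or "wrist"; returns a dict with "frame" (420x560x3 uint8, red, green, blue), "range_z" (420x560 float32, m along the optical axis (not along the pixel's ray), 0 where there is no reading), "K" (3x3 intrinsics, pixels), "R" (3x3) and "t" (3): a world point X has camera coordinates R X + t. Camera axes: x right, y down, z forward; pixel columns grow to the right and rows downward; lengths in m; the calibration is good to about 2 mm. A picture is of the moment at which its call begins.
- close_job(): hands the job in; it is judged then, once.
The state is a dict: "time": time; "joint_positions": joint angles; "qvel": joint speeds; "tau": joint torques, N m; "eef_pos": TCP position; "ee_rot": TCP orientation; "force": force on the tool from outside, world axes, zero at the start; "wrist_torque": the same for the moment, N m; "opening": opening from 0.0 (shut) to 1.0 (fully open); "grip_force": force on a finger pad.
Only numpy, scipy, OpenCV 4.12 (cv2) and the standard library are available. Lean on these libraries where they do the work, as an engineer would, in place of code of your own. Each camera call takes 0.05 s, during which the arm holds its last target. There are 200 camera calls.

## Working session

There is one attempt and no reset: what is moved stays moved. The work goes in short steps, Python scripts to look and compute and a shell command to move; the robot and the scene stay as the last step left them, time stands still between calls to the robot, and variables do not carry over. Pictures are saved under pics/ and viewed, at most 10 in all, crops included, and the job is handed in when it is done.

```bash
mkdir -p pics; python3 - <<'E'
from plant import *
import cv2,numpy as np,pickle
o=get_obs();print(o['eef_pos'],o['ee_rot'],o['opening'],o['force'])
d={}
for n in('scene','top'):
    d[n]=get_image(n);cv2.imwrite(f'pics/{n}0.png',d[n]['frame'][:,:,::-1]);print(n,d[n]['K'],d[n]['R'],d[n]['t'])
pickle.dump(d,open('d0.pkl','wb'))
E
```

```text
[0.20866932 0.56179821 0.23043156] [[-9.37358584e-01  3.48364840e-01 -9.07204758e-04]
 [ 3.48365920e-01  9.37357117e-01 -1.67936528e-03]
 [ 2.65343018e-04 -1.89020669e-03 -9.99998178e-01]] 1.0035902501343148 [ 0.06920772 -0.37520281 -0.89576529]
scene [[384.88133266   0.         287.31967168]
 [  0.         384.88133266 210.73526184]
 [  0.           0.           1.        ]] [[ 0.70226674 -0.71190239 -0.00405071]
 [-0.51116375 -0.50026847 -0.69888703]
 [ 0.49551291  0.49287569 -0.7152206 ]] [-0.47759399  0.20424861  0.7091656 ]
top [[454.8295861    0.         275.28763021]
 [  0.         454.8295861  219.69983349]
 [  0.           0.           1.        ]] [[ 0.0139808  -0.99990173  0.00103584]
 [-0.97673227 -0.01387854 -0.21401275]
 [ 0.21400609  0.00198033 -0.97683032]] [-0.16741875  0.51436041  0.80705872]
```

View pics/scene0.png

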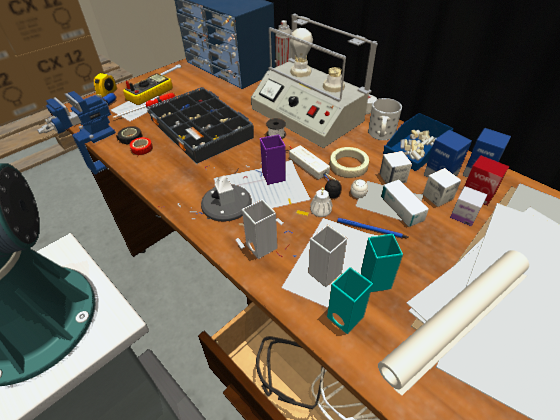

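View pics/top0.png

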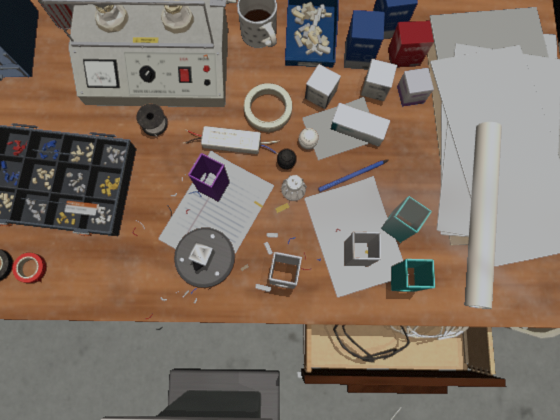

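```bash
python3 - <<'E'
import pickle,cv2
d=pickle.load(open('d0.pkl','rb'))
a=d['scene']['frame'][165:345,195:415,::-1]
cv2.imwrite('pics/c1.png',cv2.resize(a,None,fx=3.3,fy=3.3,interpolation=cv2.INTER_CUBIC))
b=d['top']['frame'][215:305,165:395,::-1]
cv2.imwrite('pics/c2.png',cv2.resize(b,None,fx=3.4,fy=3.4,interpolation=cv2.INTER_CUBIC))
E
```

```text
(no output)
```

View pics/c1.png

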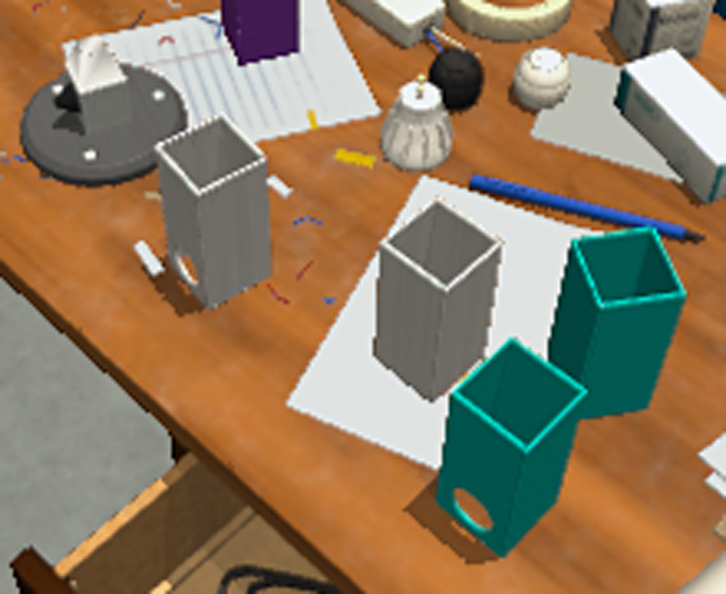

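View pics/c2.png

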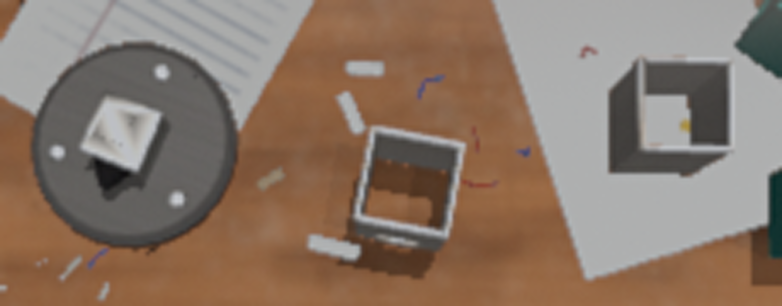

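The grey candidates are the left one at scene (260,230) / top (284,270) and the right one at scene (327,255) / top (365,248). The left one shows a round hole low in its robot-facing side, at scene (251,245), so it is the drilled_column. The right one has no hole in that side, so it is the plain one. The stub's black button is at top (197,267), facing the robot.

```bash
cat > h.py <<'E'
import numpy as np,cv2
def pts(im):
    z=im['range_z'];v,u=np.indices(z.shape);K=im['K']
    c=np.stack([(u-K[0,2])/K[0,0]*z,(v-K[1,2])/K[1,1]*z,z],-1)
    P=(c-im['t'])@im['R'];P[z==0]=np.nan
    return P
def rect(p):
    (c,s,a)=cv2.minAreaRect((p[:,:2]*1000).astype(np.float32)); return np.round(c,1),np.round(s,1),round((a+45)%90-45,1)
E
python3 - <<'E'
import pickle;from h import *
d=pickle.load(open('d0.pkl','rb'))
im=d['top'];P=pts(im);v,u=np.indices(P.shape[:2])
def sel(u0,u1,v0,v1,z0,z1):
    m=(u>=u0)&(u<u1)&(v>=v0)&(v<v1)&(P[...,2]>z0)&(P[...,2]<z1);return P[m]
for n,b in(('drill',(262,308,245,300)),('plain',(340,388,225,270))):
    p=sel(*b,.10,.12);print(n,len(p),rect(p),np.median(p[:,2]))
    # ray cast of bright rim on z=.11
f=sel(170,240,222,292,.008,.022);print('foot',cv2.minEnclosingCircle((f[:,:2]*1000).astype(np.float32)),np.median(f[:,2]))
s=sel(170,240,222,292,.045,.10);print('stub',rect(s),s[:,2].max())
for a,b in((.072,.09),(.058,.072),(.045,.058),(.025,.05)):
    q=sel(170,240,222,292,a,b);print(a,len(q),rect(q) if len(q)>3 else '')
fr=im['frame'].astype(int)
m=(fr.max(-1)<40)&(u>180)&(u<225)&(v>235)&(v<285)
q=P[m];q=q[q[:,2]>.02];print('btn',len(q),np.nanmean(q,0))
# same from scene
im=d['scene'];P=pts(im)
p=sel(240,280,195,265,.10,.12);print('drill sc',len(p),rect(p),np.median(p[:,2]))
f=sel(195,258,172,225,.008,.022);print('foot sc',cv2.minEnclosingCircle((f[:,:2]*1000).astype(np.float32)),np.median(f[:,2]))
q=sel(195,258,172,225,.04,.1);print(len(q),rect(q))
E
```

```text
drill 192 (array([ 419.9, -178.7]), array([48.8, 49.2]), -10.2) 0.109455820506064
plain 247 (array([ 461.9, -320.9]), array([49.1, 49.5]), -1.5) 0.10888306976191492
foot ((451.0650939941406, -21.270084381103516), 59.769344329833984) 0.0136897013264592
stub (array([448.8, -20.3]), array([33.9, 40. ]), -21.0) 0.08250048563966139
0.072 131 (array([450.9, -21. ]), array([21.5, 22. ]), -21.8)
0.058 138 (array([451.2, -21.5]), array([32.2, 31.5]), -21.0)
0.045 87 (array([448.8, -20.3]), array([33.9, 40. ]), -21.0)
0.025 115 (array([440.5, -25.9]), array([23.7, 47.9]), 25.2)
btn 48 [ 0.42842293 -0.01308439  0.04149718]
drill sc 323 (array([ 420.9, -177.4]), array([50.8, 50.3]), -9.5) 0.10758615219827834
foot sc ((451.944580078125, -20.463274002075195), 59.81374740600586) 0.015147461362329369
482 (array([427.6, -91.8]), array([192.3,  47.5]), -14.3)
```

```bash
python3 -m pendant '[{"dx":-0.04,"dy":-0.033},{"dx":-0.04,"dy":-0.033},{"dx":-0.04,"dy":-0.033},{"dx":-0.04,"dy":-0.033},{"dx":-0.04,"dy":-0.033},{"dx":-0.04,"dy":-0.033},{"dx":-0.04,"dy":-0.033},{"dx":-0.04,"dy":-0.033}]' 60
python3 -m pendant '[{"dx":-0.0165,"dy":-0.044},{"dx":-0.0165,"dy":-0.044},{"dx":-0.0165,"dy":-0.044},{"dx":-0.0165,"dy":-0.044},{"dx":-0.0165,"dy":-0.044},{"dx":-0.0165,"dy":-0.044},{"dx":-0.0165,"dy":-0.044},{"dx":-0.0165,"dy":-0.044}]'
```

```text
schema error: expected keys rx, ry, rz, dx, dy, dz, fingers
schema error: expected keys rx, ry, rz, dx, dy, dz, fingers
```

```bash
python3 -m pendant '[{"rx":0,"ry":0,"rz":0,"dx":-0.04,"dy":-0.033,"dz":0,"fingers":1},{"rx":0,"ry":0,"rz":0,"dx":-0.04,"dy":-0.033,"dz":0,"fingers":1},{"rx":0,"ry":0,"rz":0,"dx":-0.04,"dy":-0.033,"dz":0,"fingers":1},{"rx":0,"ry":0,"rz":0,"dx":-0.04,"dy":-0.033,"dz":0,"fingers":1},{"rx":0,"ry":0,"rz":0,"dx":-0.04,"dy":-0.033,"dz":0,"fingers":1},{"rx":0,"ry":0,"rz":0,"dx":-0.04,"dy":-0.033,"dz":0,"fingers":1},{"rx":0,"ry":0,"rz":0,"dx":-0.04,"dy":-0.033,"dz":0,"fingers":1},{"rx":0,"ry":0,"rz":0,"dx":-0.04,"dy":-0.033,"dz":0,"fingers":1}]' 60
python3 -m pendant '[{"rx":0,"ry":0,"rz":0,"dx":-0.0165,"dy":-0.044,"dz":0,"fingers":1},{"rx":0,"ry":0,"rz":0,"dx":-0.0165,"dy":-0.044,"dz":0,"fingers":1},{"rx":0,"ry":0,"rz":0,"dx":-0.0165,"dy":-0.044,"dz":0,"fingers":1},{"rx":0,"ry":0,"rz":0,"dx":-0.0165,"dy":-0.044,"dz":0,"fingers":1},{"rx":0,"ry":0,"rz":0,"dx":-0.0165,"dy":-0.044,"dz":0,"fingers":1},{"rx":0,"ry":0,"rz":0,"dx":-0.0165,"dy":-0.044,"dz":0,"fingers":1},{"rx":0,"ry":0,"rz":0,"dx":-0.0165,"dy":-0.044,"dz":0,"fingers":1},{"rx":0,"ry":0,"rz":0,"dx":-0.0165,"dy":-0.044,"dz":0,"fingers":1}]'
```

```text
time: 1.1
eef_pos: [0.4174, 0.2019, 0.2311]
ee_rot: [[-0.937, 0.348, -0.0], [0.348, 0.937, -0.0], [0.0, -0.0, -1.0]]
force: [0.9, -0.5, -0.0]
opening: 1.005
grip_force: 0.0
time: 2.1
eef_pos: [0.4177, -0.1739, 0.2312]
ee_rot: [[-0.937, 0.349, -0.0], [0.349, 0.937, 0.0], [0.0, 0.0, -1.0]]
force: [0.7, 0.8, 0.6]
opening: 1.0
grip_force: 0.0
```

```bash
python3 -m pendant '[{"rx":0,"ry":0,"rz":0,"dx":-0.004,"dy":-0.003,"dz":0,"fingers":1},{"rx":0,"ry":0,"rz":-0.09,"dx":0,"dy":0,"dz":0,"fingers":1},{"rx":0,"ry":0,"rz":-0.09,"dx":0,"dy":0,"dz":0.02,"fingers":1},{"rx":0,"ry":0,"rz":0,"dx":0,"dy":0,"dz":0.03,"fingers":1},{"rx":0,"ry":0,"rz":0,"dx":0,"dy":0,"dz":0.03,"fingers":1},{"rx":0,"ry":0,"rz":0,"dx":0,"dy":0,"dz":0.03,"fingers":1},{"rx":0,"ry":0,"rz":0,"dx":0,"dy":0,"dz":0.03,"fingers":1},{"rx":0,"ry":0,"rz":0,"dx":0,"dy":0,"dz":0.025,"fingers":1}]' 60
python3 -m pendant '[{"rx":0,"ry":0,"rz":0,"dx":0,"dy":0,"dz":0,"fingers":0.4},{"rx":0,"ry":0,"rz":0,"dx":0,"dy":0,"dz":0,"fingers":0.4},{"rx":0,"ry":0,"rz":0,"dx":0,"dy":0,"dz":0,"fingers":0.4},{"rx":0,"ry":0,"rz":0,"dx":0,"dy":0,"dz":0,"fingers":0.4},{"rx":0,"ry":0,"rz":0,"dx":0,"dy":0,"dz":0,"fingers":0.4},{"rx":0,"ry":0,"rz":0,"dx":0,"dy":0,"dz":0,"fingers":0.4},{"rx":0,"ry":0,"rz":0,"dx":0,"dy":0,"dz":0,"fingers":0.4},{"rx":0,"ry":0,"rz":0,"dx":0,"dy":0,"dz":0,"fingers":0.4}]' 60
```

```text
time: 3.1
eef_pos: [0.4204, -0.1754, 0.0652]
ee_rot: [[-0.985, 0.174, -0.001], [0.174, 0.985, 0.001], [0.001, 0.001, -1.0]]
force: [0.2, -0.9, 0.2]
opening: 0.997
grip_force: 0.0
time: 4.1
eef_pos: [0.4214, -0.1769, 0.0671]
ee_rot: [[-0.985, 0.175, 0.001], [0.175, 0.985, -0.001], [-0.001, -0.0, -1.0]]
force: [0.8, 1.9, 8.1]
opening: 0.57
grip_force: 62.7
```

```bash
python3 -m pendant '[{"rx":0,"ry":0,"rz":0,"dx":0,"dy":0,"dz":-0.025,"fingers":0.4},{"rx":0,"ry":0,"rz":0,"dx":0,"dy":0,"dz":-0.035,"fingers":0.4},{"rx":0,"ry":0,"rz":0,"dx":0,"dy":0,"dz":-0.035,"fingers":0.4},{"rx":0,"ry":0,"rz":0,"dx":0,"dy":0,"dz":-0.035,"fingers":0.4},{"rx":0,"ry":0,"rz":0,"dx":0,"dy":0.04,"dz":0,"fingers":0.4},{"rx":0,"ry":0,"rz":0,"dx":-0.001,"dy":0.04,"dz":0,"fingers":0.4},{"rx":0,"ry":0,"rz":0,"dx":-0.001,"dy":0.04,"dz":0,"fingers":0.4},{"rx":0,"ry":0,"rz":0,"dx":0,"dy":0.038,"dz":0,"fingers":0.4}]' 60
python3 -m pendant '[{"rx":0,"ry":0,"rz":0.095,"dx":0,"dy":0,"dz":0,"fingers":0.4},{"rx":0,"ry":0,"rz":0.095,"dx":0,"dy":0,"dz":0,"fingers":0.4},{"rx":0,"ry":0,"rz":0,"dx":0,"dy":0,"dz":0,"fingers":0.4},{"rx":0,"ry":0,"rz":0,"dx":0,"dy":0,"dz":0,"fingers":0.4},{"rx":0,"ry":0,"rz":0,"dx":0,"dy":0,"dz":0,"fingers":0.4},{"rx":0,"ry":0,"rz":0,"dx":0,"dy":0,"dz":0,"fingers":0.4},{"rx":0,"ry":0,"rz":0,"dx":0,"dy":0,"dz":0,"fingers":0.4},{"rx":0,"ry":0,"rz":0,"dx":0,"dy":0,"dz":0,"fingers":0.4}]' 60
python3 - <<'E'
from plant import *
from h import *
import pickle
d={n:get_image(n) for n in('scene','wrist')};pickle.dump(d,open('d1.pkl','wb'))
a=d['scene']['frame'][90:250,130:340,::-1];b=d['wrist']['frame'][:,:,::-1]
cv2.imwrite('pics/s1.png',np.hstack([cv2.resize(a,(420,320),interpolation=cv2.INTER_CUBIC),cv2.resize(b,(380,320))]))
E
```

```text
time: 5.1
eef_pos: [0.4502, -0.0202, 0.1963]
ee_rot: [[-0.985, 0.175, -0.0], [0.175, 0.985, -0.0], [0.0, -0.0, -1.0]]
force: [0.7, -0.5, -2.0]
opening: 0.566
grip_force: 63.2
time: 6.1
eef_pos: [0.4504, -0.0215, 0.1963]
ee_rot: [[-0.934, 0.358, -0.0], [0.358, 0.934, -0.0], [0.0, -0.0, -1.0]]
force: [0.2, -0.3, -2.5]
opening: 0.567
grip_force: 63.2
```

View pics/s1.png

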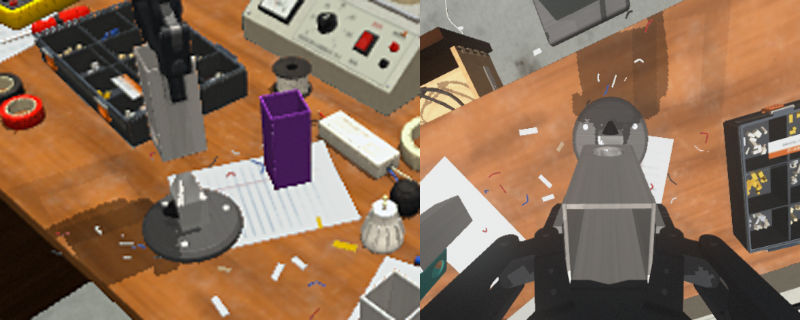

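The picture shows the column held upright above the stub. In the wrist view its hole edge, at (608,150), lies on the button side. Next I'll check its offset from the stub axis.

```bash
python3 - <<'E'
from h import *
import pickle
d=pickle.load(open('d1.pkl','rb'))
seat=np.array([451.4,-21.0]);R=np.array([[-.934,.358],[.358,.934]]) # cols tool x,y
im=d['wrist'];P=pts(im);v,u=np.indices(P.shape[:2])
fr=im['frame'].astype(int)
# bright rim pixels; rays onto rim height
b=((fr.min(-1)>165)&(u>205)&(u<350)&(v>255)&(v<385)).astype(np.uint8)
q=P[b>0];h=np.nanmedian(q[:,2]);print('rim z',h,len(q));q=q[abs(q[:,2]-h)<.006];print('rim rect',rect(q))
# front face (-x face, faces wrist cam) points by height
L=((P[...,:2]*1000-seat)@R)
for z0 in(.145,.17,.20,.225):
    m=(abs(P[...,2]-z0)<.006)&(abs(L[...,1])<40)&(L[...,0]>10)&(L[...,0]<45);print(z0,m.sum(),np.nanmedian(L[m],0),np.percentile(L[m][:,1],[1,99]) if m.any() else'')
m=(P[...,2]>.074)&(P[...,2]<.09)&(np.abs(L).max(-1)<30);print('stub top vis',m.sum())
im=d['scene'];P=pts(im);L=((P[...,:2]*1000-seat)@R)
for z0 in(.14,.17):
    m=(abs(P[...,2]-z0)<.01)&(np.abs(L).max(-1)<45);print('sc',z0,m.sum(),np.percentile(L[m],[1,99],axis=0))
m=(np.abs(L).max(-1)<45)&(P[...,2]>.1);print('zmin',np.percentile(P[m][:,2],1))
E
```

```text
rim z 0.2381802944879855 353
rim rect (array([448.3, -21.2]), array([48.9, 45.6]), -21.4)
0.145 268 [ 25.50384333 -10.58420129] [-26.09392234  21.37706727]
0.17 559 [25.57176209 -2.06826051] [-25.66863193  21.62402337]
0.2 985 [25.5670799  -1.94859394] [-25.44685349  22.24510486]
0.225 2066 [25.46500789 -1.10888621] [-31.47878203  28.8767455 ]
stub top vis 181
sc 0.14 196 [[-22.84333678 -26.82835273]
 [ 25.64912171  21.23658289]]
sc 0.17 214 [[-22.14964891 -26.5597494 ]
 [ 25.63216161  19.10537427]]
zmin 0.13700961314329524
```

```bash
python3 -m pendant '[{"rx":0,"ry":0,"rz":0,"dx":-0.001,"dy":0.0015,"dz":0,"fingers":0.4},{"rx":0,"ry":0,"rz":0,"dx":0,"dy":0,"dz":0.01,"fingers":0.4},{"rx":0,"ry":0,"rz":0,"dx":0,"dy":0,"dz":0.01,"fingers":0.4},{"rx":0,"ry":0,"rz":0,"dx":0,"dy":0,"dz":0.01,"fingers":0.4},{"rx":0,"ry":0,"rz":0,"dx":0,"dy":0,"dz":0.01,"fingers":0.4},{"rx":0,"ry":0,"rz":0,"dx":0,"dy":0,"dz":0.01,"fingers":0.4},{"rx":0,"ry":0,"rz":0,"dx":0,"dy":0,"dz":0.01,"fingers":0.4},{"rx":0,"ry":0,"rz":0,"dx":0,"dy":0,"dz":0.01,"fingers":0.4}]' 80
```

```text
time: 7.2
eef_pos: [0.4519, -0.0205, 0.1256]
ee_rot: [[-0.934, 0.358, -0.0], [0.358, 0.934, -0.0], [-0.0, -0.0, -1.0]]
force: [0.0, 0.1, -1.6]
opening: 0.562
grip_force: 84.4
```

No contact, so the column is over the taper. Next I'll slide it past the button.

```bash
python3 -m pendant '[{"rx":0,"ry":0,"rz":0,"dx":0,"dy":0,"dz":0.004,"fingers":0.4},{"rx":0,"ry":0,"rz":0,"dx":0,"dy":0,"dz":0.004,"fingers":0.4},{"rx":0,"ry":0,"rz":0,"dx":0,"dy":0,"dz":0.004,"fingers":0.4},{"rx":0,"ry":0,"rz":0,"dx":0,"dy":0,"dz":0.004,"fingers":0.4},{"rx":0,"ry":0,"rz":0,"dx":0,"dy":0,"dz":0.004,"fingers":0.4},{"rx":0,"ry":0,"rz":0,"dx":0,"dy":0,"dz":0.004,"fingers":0.4},{"rx":0,"ry":0,"rz":0,"dx":0,"dy":0,"dz":0.004,"fingers":0.4},{"rx":0,"ry":0,"rz":0,"dx":0,"dy":0,"dz":0.004,"fingers":0.4}]' 80
```

```text
time: 8.2
eef_pos: [0.4508, -0.0202, 0.0937]
ee_rot: [[-0.934, 0.358, -0.002], [0.358, 0.934, 0.0], [0.002, -0.0, -1.0]]
force: [-3.8, 1.4, -0.9]
opening: 0.562
grip_force: 84.5
```

```bash
python3 -m pendant '[{"rx":0,"ry":0,"rz":0,"dx":0,"dy":0,"dz":0.003,"fingers":0.4},{"rx":0,"ry":0,"rz":0,"dx":0,"dy":0,"dz":0.003,"fingers":0.4},{"rx":0,"ry":0,"rz":0,"dx":0,"dy":0,"dz":0.002,"fingers":0.4},{"rx":0,"ry":0,"rz":0,"dx":0,"dy":0,"dz":0.002,"fingers":0.4},{"rx":0,"ry":0,"rz":0,"dx":0,"dy":0,"dz":0.002,"fingers":0.4},{"rx":0,"ry":0,"rz":0,"dx":0,"dy":0,"dz":0.001,"fingers":0.4},{"rx":0,"ry":0,"rz":0,"dx":0,"dy":0,"dz":0.0,"fingers":0.4},{"rx":0,"ry":0,"rz":0,"dx":0,"dy":0,"dz":0.0,"fingers":0.4}]' 80
python3 - <<'E'
from plant import *
from h import *
im=get_image('scene')
print(get_obs()['force'],get_obs()['eef_pos'])
cv2.imwrite('pics/s2.png',cv2.resize(im['frame'][120:240,170:290,::-1],None,fx=4,fy=4,interpolation=cv2.INTER_CUBIC))
E
```

```text
time: 9.2
eef_pos: [0.452, -0.0205, 0.0814]
ee_rot: [[-0.934, 0.358, 0.0], [0.358, 0.934, -0.0], [-0.0, -0.0, -1.0]]
force: [0.4, 0.2, -3.5]
opening: 0.563
grip_force: 84.4
[-0.10223998 -0.37139506 -2.13188229] [ 0.45203087 -0.02046876  0.08141959]
```

View pics/s2.png

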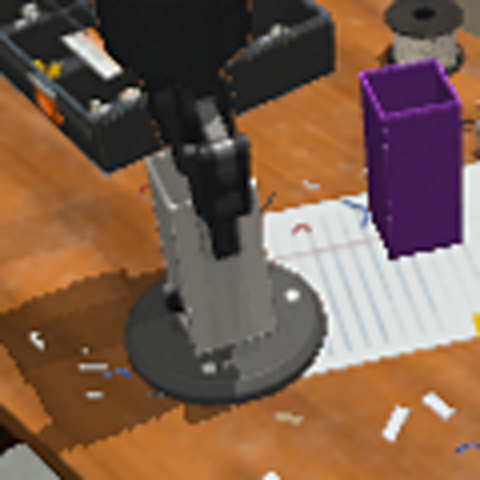

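The column is nearly down, and the button shows through the hole at crop (175,298). I'll press gently until the force shows it touching the foot.

```bash
python3 -m pendant '[{"rx":0,"ry":0,"rz":0,"dx":0,"dy":0,"dz":0.0005,"fingers":0.4},{"rx":0,"ry":0,"rz":0,"dx":0,"dy":0,"dz":0.0005,"fingers":0.4},{"rx":0,"ry":0,"rz":0,"dx":0,"dy":0,"dz":0.0005,"fingers":0.4},{"rx":0,"ry":0,"rz":0,"dx":0,"dy":0,"dz":0,"fingers":0.4},{"rx":0,"ry":0,"rz":0,"dx":0,"dy":0,"dz":0,"fingers":0.4},{"rx":0,"ry":0,"rz":0,"dx":0,"dy":0,"dz":0,"fingers":0.4},{"rx":0,"ry":0,"rz":0,"dx":0,"dy":0,"dz":0,"fingers":0.4},{"rx":0,"ry":0,"rz":0,"dx":0,"dy":0,"dz":0,"fingers":0.4}]' 80
```

```text
time: 10.25
eef_pos: [0.4521, -0.0206, 0.0811]
ee_rot: [[-0.934, 0.358, 0.001], [0.358, 0.934, -0.0], [-0.001, -0.0, -1.0]]
force: [-4.7, 0.2, 16.6]
opening: 0.565
grip_force: 86.8
```

Seated: there is a 17 N reaction, and the TCP stopped 14 mm higher than at the grasp. Releasing and retreating now.

```bash
python3 -m pendant '[{"rx":0,"ry":0,"rz":0,"dx":0,"dy":0,"dz":-0.001,"fingers":0.7},{"rx":0,"ry":0,"rz":0,"dx":0,"dy":0,"dz":0,"fingers":1},{"rx":0,"ry":0,"rz":0,"dx":0,"dy":0,"dz":0,"fingers":1},{"rx":0,"ry":0,"rz":0,"dx":0,"dy":0,"dz":0,"fingers":1},{"rx":0,"ry":0,"rz":0,"dx":0,"dy":0,"dz":0,"fingers":1},{"rx":0,"ry":0,"rz":0,"dx":0,"dy":0,"dz":0,"fingers":1},{"rx":0,"ry":0,"rz":0,"dx":0,"dy":0,"dz":0,"fingers":1},{"rx":0,"ry":0,"rz":0,"dx":0,"dy":0,"dz":0,"fingers":1}]'
python3 -m pendant '[{"rx":0,"ry":0,"rz":0,"dx":0,"dy":0,"dz":-0.01,"fingers":1},{"rx":0,"ry":0,"rz":0,"dx":0,"dy":0,"dz":-0.025,"fingers":1},{"rx":0,"ry":0,"rz":0,"dx":0,"dy":0,"dz":-0.025,"fingers":1},{"rx":0,"ry":0,"rz":0,"dx":0,"dy":0,"dz":-0.03,"fingers":1},{"rx":0,"ry":0,"rz":0,"dx":0,"dy":0,"dz":-0.03,"fingers":1},{"rx":0,"ry":0,"rz":0,"dx":0,"dy":0,"dz":-0.03,"fingers":1},{"rx":0,"ry":0,"rz":0,"dx":0,"dy":0,"dz":0,"fingers":1},{"rx":0,"ry":0,"rz":0,"dx":0,"dy":0,"dz":0,"fingers":1}]'
python3 - <<'E'
from plant import *
from h import *
im=get_image('scene');P=pts(im);v,u=np.indices(P.shape[:2])
m=(np.abs(P[...,0]-.45)<.035)&(np.abs(P[...,1]+.02)<.035)&(P[...,2]>.11)&(P[...,2]<.14)
q=P[m];print('top z',np.median(q[q[:,2]>.118][:,2]),rect(q[q[:,2]>.118]))
m=(u>305)&(u<350)&(v>220)&(v<290)&(abs(P[...,2]-.11)<.01);print('plain',rect(P[m]))
cv2.imwrite('pics/s3.png',cv2.resize(im['frame'][120:300,170:390,::-1],None,fx=3,fy=3,interpolation=cv2.INTER_CUBIC))
E
```

```text
time: 11.25
eef_pos: [0.4519, -0.0205, 0.0808]
ee_rot: [[-0.934, 0.358, 0.0], [0.358, 0.934, -0.0], [-0.0, -0.0, -1.0]]
force: [-1.3, -0.1, 0.2]
opening: 1.004
grip_force: 0.0
time: 12.25
eef_pos: [0.4514, -0.0203, 0.2307]
ee_rot: [[-0.934, 0.358, -0.0], [0.358, 0.934, -0.0], [0.0, -0.0, -1.0]]
force: [0.1, 1.0, 0.0]
opening: 0.999
grip_force: 0.0
top z 0.12299970536483865 (array([452.4, -20.9]), array([51.6, 50.1]), -21.2)
plain (array([ 446.2, -352.4]), array([141.1,  64.3]), -28.0)
```

View pics/s3.png

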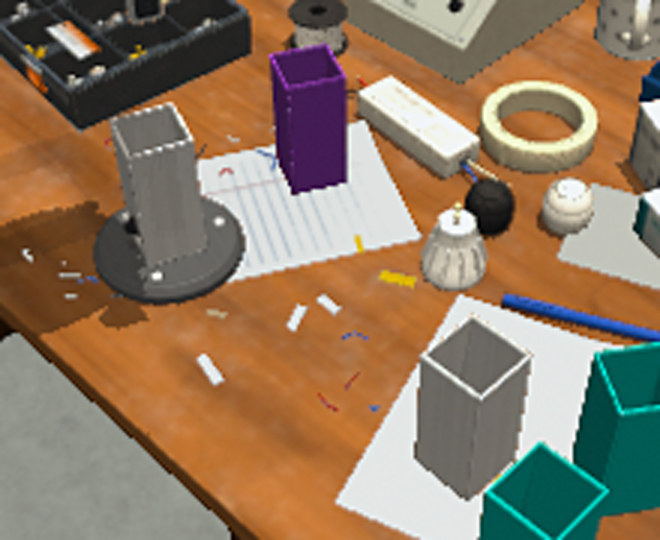

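The column stands upright on the foot with its rim at 0.123 m, where 0.124 m is fully home (depth reads about 1–2 mm low in this view). The button shows at crop (128,226), and the plain column has not moved.

```bash
python3 -c "
from plant import *
print(close_job())"
```

```text
the job is handed in; nothing more can be done
None
```

The drilled column is seated fully on the lamp foot with the button out through its hole and the gripper clear of it; the plain column was left untouched, and the job is handed in.

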